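Reset the marking cell's interlock behind its push-latch cover

TASK

The interlock box of the laser marking cell needs a reset. Push on the front edge of its dark cover until it pops open, press the round reset button underneath fully down, then push the cover shut again until it latches and stays closed. Work with the fingertips only, and leave the flange and the other loose things where they lie.

Things in the scene. Friction and masses are not known exactly. Their poses are not given: they have to be found in the camera images.
- station: White interlock box fixed to the table, 170 long (x) x 150 (y) x 56 high. Origin: centre of its underside; z up, -x is its front, roughly towards the robot. A dark cover, 90 (x) x 110 (y) x 6, fills the opening in its top between x = -60 (free front edge) and x = +30 (hinge, along y, at z = 57). The rim around and the bare top behind the hinge are at z = 56. Under the cover: a 94 x 114 well, floor at z = 26.
- cover (a joint): Cover angle, rad: 0 latched shut (top at z = 60), grows upward; -0.06 pressed to the stop (front edge 5 mm down). Push-push latch: press the shut cover past -0.03, let go, and a damped spring lifts it to 1.45, nearly upright, in 1 to 2 s; swing it down, press past -0.03, let go, and it latches at 0. 2 to 3 N at the front edge reach the stop if pressed slowly (30 mm/s); the spring gives 0.2 N m shut, 0.08 upright.
- cover_press (a point): Point on the cover's outer (top) face, 15 from its free edge, 75 from the hinge, mid-width, between two thin steel strips; turns with the cover. Axes are the cover's: z out of the outer face, -x towards the free edge.
- cover_hinge (a point): Point on the hinge line, at the middle of the cover's width, half the cover's thickness (3) below its outer face. Axes are the cover's, as for cover_press.
- reset (a joint): Travel of the reset button, m: 0 up, 0.006 fully down. It springs back; the push rises from 1.5 N to 5 N.
- reset_top (a point): Centre of the top face of the grey round reset button, 26 diameter, under the cover, 55 in front of the hinge line; 48 above the table when up (8 below the rim). Pressed straight down. Two low grey fuse caps (tops at 38) stand 20 in front of it and 38 to either side.
- flange: Black square flange plate, 130 x 130 x 14, with an 88 bore, lying loose on the aluminium fixture plate (190 x 190 x 40 high, fixed) beside the interlock box. Origin: centre of its underside. Leave alone.
- driver: Screwdriver, 170 long, lying loose on the table between the box and the fixture plate, along x. Leave alone.
- pot: White jar, 40 diameter x 50 high, loose. Origin: centre of its underside. Leave alone.
- rule: Steel rule, 250 x 30 x 4, loose, at the back. Origin: centre of its underside. Leave alone.
- carton: Cardboard carton, 90 x 120 x 50, loose, at the left. Origin: centre of its underside. Leave alone.
- blank: Aluminium disc, 60 diameter x 20 high, loose, at the right. Origin: centre of its underside. Leave alone.
- jig: Black jig block, 60 x 70 x 20, loose, just in front of the robot's base. Origin: centre of its underside. Leave alone.

How it is judged (in metres and radians):
On the way, in this order (a step that is already met when the one before it is completed fails the run):
1. the cover is pressed in (value of joint cover below -0.02 rad).
2. the cover has popped open (value of joint cover above 1.2 rad), for 0.2 s.
3. the reset button is pressed down, with the cover open (value of joint reset above 0.0045 m and value of joint cover above 0.8 rad), for 0.04 s.
4. the cover is pressed in again (value of joint cover below -0.02 rad).
At the end, for the whole second after the job is handed in: The cover is latched shut by itself (within 0.03 rad of 0) and the reset button is up again (within 1 mm), after the cover was popped open, the button pressed at least 4.5 mm and the cover pressed in again (value of joint cover between -0.03 and 0.03 rad and value of joint reset below 0.001 m); the robot touches nothing.
It fails at once if the flange is lifted or pushed more than 30 mm away (distance of flange from where it was at the start of the episode above 0.03 m).
It fails at once if the screwdriver is lifted or pushed more than 30 mm away (distance of driver from where it was at the start of the episode above 0.03 m).
It fails at once if the jar is lifted or pushed more than 30 mm away (distance of pot from where it was at the start of the episode above 0.03 m).
It fails at once if the steel rule or the carton is lifted or pushed more than 30 mm away (distance of any of rule, carton from where it was at the start of the episode above 0.03 m).
It fails at once if the metal disc or the black jig block is lifted or pushed more than 30 mm away (distance of any of blank, jig from where it was at the start of the episode above 0.03 m).
It also fails if it takes over 48 s, if anything falls off the work surface, if the arm or the gripper's body presses on something with over 40 N, if the wrist force passes 120 N, or if a joint passes its speed limit or range.

ROBOT

A 6-joint arm with a two-finger parallel gripper is mounted at the origin on the work surface. World frame = base frame: x ahead of the robot, y to its left, z up, the work surface at z = 0. Lengths are in m, angles in degrees, forces in N, time in s.
With the tool pointing down it reaches from about 0.25 to 0.725 m from the base axis. Payload 9.7 kg.
Tool frame: the origin (TCP) lies midway between the tips of the shut fingers; the grasp point (between the pads) lies 19 mm behind it; x points along the fingers, y is the direction in which the jaws open and shut, and the axes are right-handed (so a half turn about x gives the same grasp; the last joint's range is limited). The gripper opens to 85 mm and grips with 20 to 120 N. Pads are 22 mm wide; open, the fingers measure 114 mm over their backs; the gripper's body (76 mm by 85 mm) begins 54 mm behind the grasp point. The pads swing forward as they close: fully open they stand 13 mm farther back than shut.
Start: joints at [-65.374, 4.979, 10.078, 95.1, 0, 90], TCP at [0.229, -0.5, 0.231] pointing down, gripper open.
Joint ranges: [-179.16, 179.16], [-48.56, 103.87], [-65.8, 70.77], [-126.05, 130.52], [-82.76, 87.17], [-180, 180]. Speed limits (degrees/s): [127.2, 127.2, 147.25, 180, 180, 180].

INTERFACE

Orientations are given as [roll, pitch, yaw] about the fixed x, y, z axes, in that order (R = Rz(yaw) Ry(pitch) Rx(roll)).
In Python, from workcell import bot, cams gives the robot as it stands.
- The arm moves only by the tool apply_moves, never from a script. Its argument "commands" is a list of rows, each a list of 5 numbers: the shift along the tool's x, y, z in m, then the turn about the tool's x in rad, then the opening, from -1 (shut) to 1 (fully open). In form: [[tx, ty, tz, roll, hand], ...]. A call has 1 to 12 rows; each row is the pose to reach, as a shift and turn from the pose measured when the call began, along the tool's axes at that moment; what a row does not reach only later rows make up. A row lasts 1/10 s, in which the tool goes at most 50 mm and 8.59 degrees, less where a joint would pass 70% of its speed; a pose out of reach is approached as far as the arm can. A call with a gripper value outside its range is refused whole. The fingers move at their own pace and stop on an object; "newtons" is the grip in N (left out, the last holds). Time passes only in rows, so rows that repeat a pose let the fingers close. It gives the time, the measured TCP pose, the force and the opening at its end, in the units of the state.
- bot.get_obs(): the state, without advancing time (a new reading comes with each control period).
- cams.camera(name): name is "scene" or "top" or "wrist"; returns a dict with "frame" (420x560x3 uint8, blue, green, red), "depth" (420x560 float32, m along the optical axis (not along the pixel's ray), 0 where there is no reading), "camera_matrix" (3x3 intrinsics, pixels), "R" (3x3) and "t" (3): a world point X has camera coordinates R X + t; the wrist camera has in their place "mount" (4x4, takes a point from camera to tool coordinates, whose origin is the TCP and whose axes are the tool frame's). Camera axes: x right, y down, z forward; pixel columns grow to the right and rows downward; lengths in m; the calibration is good to about 2 mm. A picture is of the moment at which its call begins: read the wrist's pose just before it.
- bot.job_done(): hands the job in, once; it reports no verdict.
Trained networks look in the newest picture that a camera, given by its name, has taken for a name from the list of things; names that differ only in an ending like _2 or _b are one class to them, and where a whole thing is asked for, a point or a joint stands for the part that bears it (a point fixed in the world has none). Each returns a list of dicts, best first, with "confidence" (0 to 1); they miss things now and then, are a little off and sometimes report something else, mostly with a low value. They report only what shows in the picture. A call takes as long as a camera call.
- cams.spot_in(name, camera): "rect" ([left, top, right, bottom] in pixels, round what is visible of it).
The state is a dict: "time": time; "q": joint angles; "qd": joint speeds; "joint_efforts": joint torques, N m; "ee_pos": TCP position; "tcp_rot": TCP orientation; "wrist_force": force on the tool from outside, world axes, zero at the start; "torque": the same for the moment, N m; "opening": finger opening in m.
Only numpy, scipy, OpenCV 4.12 (cv2) and the standard library are available. Lean on these libraries where they do the work, as an engineer would, in place of code of your own. Each camera call takes 0.05 s, during which the arm holds its last target. There are 200 camera calls.

## Working session

There is one attempt and no reset: what is moved stays moved. The work goes in short steps, Python scripts to look and compute and a tool call to move; the robot and the scene stay as the last step left them, time stands still between calls to the robot, and variables do not carry over. Pictures are saved under pics/ and viewed, about 8 in all and at most 12, crops included, and the job is handed in when it is done.

Besides the shell and the picture viewer there is one more tool, called after "Request:" in YAML: its name, and indented under it one key for each argument. apply_moves: Moves the arm, as the interface text tells. Its arguments: {"type":"object","properties":{"commands":{"type":"array"},"newtons":{"type":"number"}},"required":["commands"]}

```bash
mkdir -p pics
cat > h.py <<'E'
from workcell import bot, cams
import numpy as np, cv2
def grab(n):
    c=cams.camera(n); return c
def world(c,u,v,d=None):
    K=np.array(c["camera_matrix"]);d=c["depth"][int(v),int(u)] if d is None else d
    p=np.array([(u-K[0,2])/K[0,0]*d,(v-K[1,2])/K[1,1]*d,d])
    return np.array(c["R"]).T@(p-np.array(c["t"]))
def cloud(c):
    K=np.array(c["camera_matrix"]);d=c["depth"];v,u=np.mgrid[:d.shape[0],:d.shape[1]]
    p=np.stack([(u-K[0,2])/K[0,0]*d,(v-K[1,2])/K[1,1]*d,d],-1)
    return (p-np.array(c["t"]))@np.array(c["R"])
E
python3 - <<'E'
from h import *
np.set_printoptions(precision=4,suppress=True)
o=bot.get_obs();print(o)
for n in("top","scene"):
    c=grab(n);cv2.imwrite(f"pics/{n}0.png",c["frame"])
    np.savez(f"{n}0.npz",**{k:np.array(c[k]) for k in("frame","depth","camera_matrix","R","t")})
    for t in("station","cover","cover_press","cover_hinge"):
        for r in cams.spot_in(t,n)[:2]:
            b=r["rect"];u,v=(b[0]+b[2])/2,(b[1]+b[3])/2
            print(n,t,b,round(r["confidence"],2),world(c,u,v))
E
```

```text
{'time': 0.0, 'q': array([-65.3746,   5.0122,  10.0335,  95.0991,   0.0016,  90.    ]), 'qd': array([ 0.1415,  0.1004,  0.0309,  0.0824,  0.0138, -0.0153]), 'joint_efforts': array([  0.0022, -52.0388,  46.4807,   0.0164,   0.    ,  -0.    ]), 'ee_pos': array([ 0.2291, -0.4998,  0.2306]), 'tcp_rot': array([-91.1842,  89.9223, 113.4411]), 'wrist_force': array([-0.3186,  0.0687,  0.8008]), 'torque': array([-0.091 ,  0.002 ,  0.0069]), 'opening': 0.08503458437652188}
top station [327.1, 182.0, 404.7, 267.1] 0.65 [ 0.5821 -0.2172  0.0581]
top cover [341.8, 206.0, 393.5, 250.9] 0.84 [ 0.572  -0.2221  0.0581]
top cover_press [339.5, 209.4, 389.1, 252.8] 0.79 [ 0.5636 -0.213   0.0618]
top cover_hinge [339.7, 207.9, 390.7, 255.2] 0.73 [ 0.3476 -0.0105  1.1639]
scene station [182.8, 164.8, 263.0, 233.0] 0.77 [ 0.6183 -0.1821  0.0608]
scene cover [202.3, 172.9, 250.2, 205.4] 0.9 [ 0.5824 -0.2025  0.0614]
scene cover_press [203.7, 169.0, 252.3, 202.1] 0.64 [ 0.5661 -0.211   0.06  ]
scene cover_press [445.9, 274.0, 537.8, 351.3] 0.21 [0.5913 0.4524 0.0503]
scene cover_hinge [200.3, 171.0, 252.3, 205.1] 0.79 [ 0.5775 -0.2067  0.0604]
scene cover_hinge [247.1, 246.3, 266.1, 272.1] 0.66 [0.7221 0.0055 0.0417]
```

View pics/top0.png

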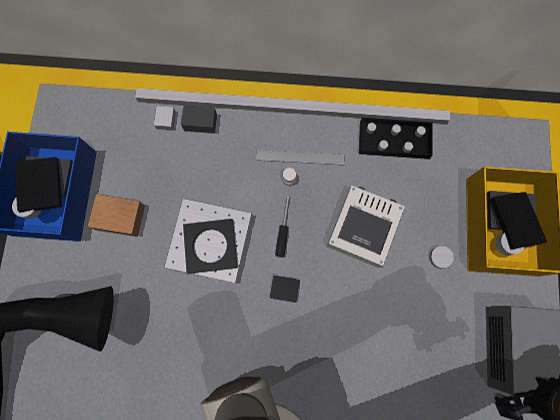

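View pics/scene0.png

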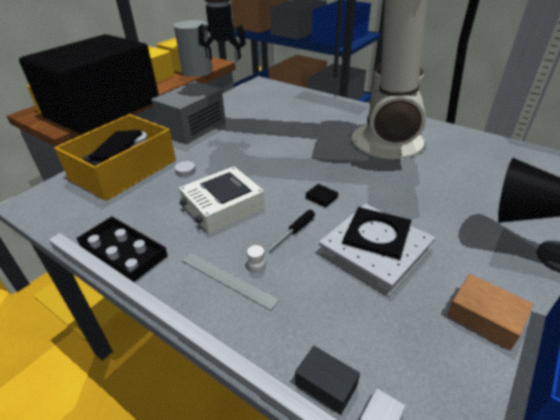

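The station is at about (327–404, 182–267) in the top image. It is yawed about −17°, with the dark cover at (342–393, 206–251) and nothing near the cover itself.

Run:
```python
from h import *
np.set_printoptions(precision=4,suppress=True)
for n in("top","scene"):
    c=dict(np.load(f"{n}0.npz"));P=cloud(c);f=c["frame"].astype(int).sum(-1)/3
    near=(np.hypot(P[...,0]-.58,P[...,1]+.212)<.125)
    m=near&(P[...,2]>.045)&(P[...,2]<.075)
    r=cv2.minAreaRect((P[m][:,:2]*1000).astype(np.float32));print(n,"box",m.sum(),r,np.median(P[m][:,2]))
    k=m&(f<90)&(np.hypot(P[...,0]-.572,P[...,1]+.212)<.075)
    k=cv2.morphologyEx(k.astype(np.uint8),cv2.MORPH_OPEN,np.ones((3,3)))>0
    r=cv2.minAreaRect((P[k][:,:2]*1000).astype(np.float32));print(n,"cover",k.sum(),r,P[k].mean(0))
o=bot.get_obs()
c=cams.camera("wrist");print(c["mount"],c["camera_matrix"])
```

```text
top box 3624 ((582.0064086914062, -219.352294921875), (150.44961547851562, 171.0559844970703), 71.78237915039062) 0.057353343529102443
top cover 1384 ((568.6547241210938, -216.6109619140625), (113.3462142944336, 92.58629608154297), 71.93643188476562) [ 0.5692 -0.2165  0.0598]
scene box 2472 ((584.6602172851562, -219.70693969726562), (156.15792846679688, 172.20230102539062), 71.76033020019531) 0.05839895583146624
scene cover 702 ((575.8385620117188, -211.84701538085938), (106.14559173583984, 83.91917419433594), 72.6780776977539) [ 0.5806 -0.2089  0.0616]
[[ 0.0002 -0.315   0.9491 -0.1431]
 [ 1.     -0.0002 -0.0003 -0.0002]
 [ 0.0003  0.9491  0.315  -0.0809]
 [ 0.      0.      0.      1.    ]] [[304.69     0.     274.983 ]
 [  0.     304.69   210.1595]
 [  0.       0.       1.    ]]
```

```bash
cat >> h.py <<'E'
from scipy.spatial.transform import Rotation as Ro
YAW=np.deg2rad(-18.2); E=np.array([np.cos(YAW),np.sin(YAW),0]);Y=np.array([-E[1],E[0],0]);C=np.array([.583,-.2194,0])
def to_box(p): d=np.array(p)-C; return np.array([d@E,d@Y,p[2]])
def row(x,y,z,o=None):
    "box coords in m -> tool shift and roll to bring tool z onto box x"
    o=o or bot.get_obs();R=Ro.from_euler("xyz",o["tcp_rot"],degrees=True).as_matrix()
    t=C+E*x+Y*y+[0,0,z]
    e=R.T@E
    return np.r_[R.T@(t-o["ee_pos"]),np.arctan2(-e[1],e[2])]
np.set_printoptions(precision=4,suppress=True)
E
python3 - <<'E'
from h import *
o=bot.get_obs();print(Ro.from_euler("xyz",o["tcp_rot"],degrees=True).as_matrix(),to_box(o["ee_pos"]))
for p in[(-.12,0,.23),(-.05,0,.1)]: print(row(*p))
E
```

```text
[[-0.      0.4167 -0.909 ]
 [ 0.0001 -0.909  -0.4167]
 [-1.     -0.0001  0.    ]] [-0.2485 -0.377   0.2313]
[ 0.0013 -0.1892 -0.3505 -2.3941]
[ 0.1313 -0.1416 -0.4019 -2.3941]
```

Request:
apply_moves:
  commands:
    - [0,-0.016,-0.029,-0.15,-1]
    - [0,-0.032,-0.058,-0.3,-1]
    - [0,-0.047,-0.088,-0.45,-1]
    - [0,-0.063,-0.117,-0.6,-1]
    - [0,-0.079,-0.146,-0.75,-1]
    - [0,-0.095,-0.175,-0.9,-1]
    - [0,-0.11,-0.204,-1.05,-1]
    - [0,-0.126,-0.234,-1.2,-1]
    - [0,-0.142,-0.263,-1.35,-1]
    - [0,-0.158,-0.292,-1.5,-1]
    - [0,-0.173,-0.321,-1.65,-1]
    - [0,-0.189,-0.35,-1.8,-1]
  newtons: 40

```text
time: 1.75
ee_pos: [0.4693, -0.1811, 0.2314]
tcp_rot: [26.9, 90.0, -24.9]
wrist_force: [0.3, -0.9, 0.7]
opening: -0.0002
```

Run:
```python
from h import *
o=bot.get_obs();print(o["q"],to_box(o["ee_pos"]),o["opening"]);print(row(-.09,0,.22))
```

```text
[-21.1051  -1.4814   3.4693  94.9308  -0.0013  30.7823] [-0.12    0.0008  0.2314] -0.0001802837826052461
[ 0.0114  0.0159  0.0254 -0.588 ]
```

Request:
apply_moves:
  commands:
    - [0.003,0.004,0.006,-0.14,-1]
    - [0.006,0.008,0.012,-0.28,-1]
    - [0.009,0.012,0.018,-0.42,-1]
    - [0.011,0.016,0.025,-0.55,-1]
    - [0.011,0.016,0.025,-0.588,-1]
    - [0.011,0.016,0.025,-0.588,-1]

```text
time: 2.35
ee_pos: [0.4974, -0.1909, 0.2202]
tcp_rot: [-86.5, 90.0, -104.7]
wrist_force: [-0.3, 0.3, -0.4]
opening: 0.0004
```

```bash
cat >> h.py <<'E'
def wrist():
    o=bot.get_obs();c=dict(cams.camera("wrist"))
    T=np.eye(4);T[:3,:3]=Ro.from_euler("xyz",o["tcp_rot"],degrees=True).as_matrix();T[:3,3]=o["ee_pos"]
    M=T@np.array(c["mount"]);c["R"]=M[:3,:3].T;c["t"]=-M[:3,:3].T@M[:3,3]
    return o,c
def boxmap(c):
    P=cloud(c)-C; return np.stack([P@E,P@Y,P[...,2]],-1)
E
python3 - <<'E'
from h import *
o,c=wrist();print(o["q"],to_box(o["ee_pos"]))
cv2.imwrite("pics/w1.png",c["frame"])
B=boxmap(c);g=c["frame"].mean(-1)
m=(B[...,2]>.05)&(B[...,2]<.07)&(abs(B[...,0])<.1)&(abs(B[...,1])<.09)&(c["depth"]>.1)
print(m.sum(),cv2.minAreaRect((B[m][:,:2]*1000).astype(np.float32)))
k=cv2.morphologyEx((m&(g<90)&(abs(B[...,0]+.015)<.055)&(abs(B[...,1])<.065)).astype(np.uint8),cv2.MORPH_OPEN,np.ones((3,3)))>0
print(cv2.minAreaRect((B[k][:,:2]*1000).astype(np.float32)),np.median(B[k][:,2]))
for v in range(0,420,30): print(v,[tuple((B[v,u]*1000).round().astype(int)) for u in(200,275,350)],g[v,275].round())
E
```

```text
[-21.0004   2.3735   6.107   93.7331  -0.0041  -2.8295] [-0.0902  0.0003  0.2202]
11771 ((-13.950263977050781, -0.8413848876953125), (139.76907348632812, 150.3868865966797), 0.08894907683134079)
((-12.75643539428711, -0.7070808410644531), (115.81542205810547, 93.2353515625), 89.51669311523438) 0.0606080561620391
0 [(np.int64(-277), np.int64(-76), np.int64(0)), (np.int64(-277), np.int64(0), np.int64(1)), (np.int64(-277), np.int64(77), np.int64(0))] 150.0
30 [(np.int64(-250), np.int64(-78), np.int64(0)), (np.int64(-250), np.int64(0), np.int64(1)), (np.int64(-250), np.int64(79), np.int64(0))] 151.0
60 [(np.int64(-222), np.int64(-80), np.int64(1)), (np.int64(-222), np.int64(0), np.int64(-1)), (np.int64(-222), np.int64(81), np.int64(1))] 149.0
90 [(np.int64(-192), np.int64(-83), np.int64(1)), (np.int64(-192), np.int64(0), np.int64(1)), (np.int64(-192), np.int64(84), np.int64(1))] 153.0
120 [(np.int64(-160), np.int64(-85), np.int64(0)), (np.int64(-160), np.int64(0), np.int64(0)), (np.int64(-160), np.int64(86), np.int64(-1))] 157.0
150 [(np.int64(-126), np.int64(-88), np.int64(-1)), (np.int
[... 554 characters left out ...]
np.int64(0)), (np.int64(-101), np.int64(0), np.int64(239)), (np.int64(33), np.int64(101), np.int64(1))] 17.0
300 [(np.int64(80), np.int64(-104), np.int64(1)), (np.int64(-98), np.int64(1), np.int64(258)), (np.int64(80), np.int64(105), np.int64(0))] 23.0
330 [(np.int64(-101), np.int64(-25), np.int64(279)), (np.int64(-83), np.int64(1), np.int64(258)), (np.int64(-102), np.int64(25), np.int64(280))] 26.0
360 [(np.int64(-87), np.int64(-26), np.int64(278)), (np.int64(185), np.int64(0), np.int64(1)), (np.int64(-86), np.int64(27), np.int64(277))] 147.0
390 [(np.int64(-107), np.int64(-18), np.int64(307)), (np.int64(-101), np.int64(1), np.int64(303)), (np.int64(-101), np.int64(20), np.int64(302))] 19.0
```

View pics/w1.png

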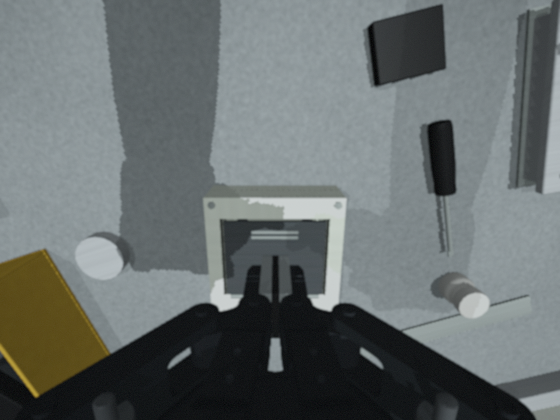

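The wrist view shows the shut cover at (222–328, 220–295), with the press strips at (275, 234). This matches the estimate to about 1 mm. Next I descend to just above the press point.

Request:
apply_moves:
  commands:
    - [0.03,0,0.022,0,-1]
    - [0.06,0,0.045,0,-1]
    - [0.09,0,0.045,0,-1]
    - [0.12,0,0.045,0,-1]
    - [0.145,0,0.045,0,-1]
    - [0.15,0,0.045,0,-1]
    - [0.153,0,0.045,0,-1]
    - [0.156,0,0.045,0,-1]

```text
time: 3.2
ee_pos: [0.5408, -0.2053, 0.0659]
tcp_rot: [-2.5, 89.9, -20.8]
wrist_force: [0.5, -0.0, -0.4]
opening: 0.0001
```

Run:
```python
from h import *
o=bot.get_obs();print(to_box(o["ee_pos"]),o["wrist_force"]);print(row(-.045,0,.056))
```

```text
[-0.0445  0.0002  0.0659] [ 0.5435 -0.013  -0.3913]
[ 0.0099 -0.0002 -0.0005 -0.0016]
```

Request:
apply_moves:
  commands:
    - [0.003,0,0,0,-1]
    - [0.0055,0,0,0,-1]
    - [0.008,0,0,0,-1]
    - [0.0095,0,0,0,-1]
    - [0.0105,0,0,0,-1]
    - [0.0105,0,0,0,-1]

```text
time: 3.8
ee_pos: [0.5412, -0.2055, 0.0559]
tcp_rot: [-2.9, 89.8, -21.2]
wrist_force: [1.8, -0.0, 3.1]
opening: -0.0003
```

Request:
apply_moves:
  commands:
    - [-0.03,0,-0.03,0,-1]
    - [-0.06,0,-0.07,0,-1]
    - [-0.1,0,-0.1,0,-1]
    - [-0.14,0,-0.1,0,-1]
    - [-0.18,0,-0.1,0,-1]
    - [-0.2,0,-0.1,0,-1]
    - [-0.2,0,-0.1,0,-1]
    - [-0.2,0,-0.1,0,-1]
    - [-0.2,0,-0.1,0,-1]
    - [-0.2,0,-0.1,0,-1]
    - [-0.2,0,-0.1,0,-1]
    - [-0.2,0,-0.1,0,-1]

```text
time: 5.0
ee_pos: [0.4454, -0.1738, 0.255]
tcp_rot: [-3.6, 89.8, -21.9]
wrist_force: [-0.6, 0.0, 0.1]
opening: -0.0004
```

Run:
```python
from h import *
o,c=wrist();print(to_box(o["ee_pos"]),o["wrist_force"])
t=cams.camera("top")
cv2.imwrite("pics/w2.png",np.hstack([c["frame"][150:,150:400],cv2.resize(t["frame"][160:290,300:430],(270,270))]))
B=boxmap(t);m=(abs(B[...,0])<.1)&(abs(B[...,1])<.06)&(B[...,2]>.075)&(B[...,2]<.17)
print(m.sum(),np.percentile(B[m],[1,25,50,75,99],axis=0))
B=boxmap(c)
for v in range(180,300,8): print(v,(B[v,[255,275,300]]*1000).round().tolist())
print(cams.spot_in("reset_top","wrist"),row(-.031,0,.1))
```

```text
[-0.1449  0.0004  0.255 ] [-0.6177  0.0355  0.1104]
181 [[ 0.015  -0.0091  0.0759]
 [ 0.0172  0.0092  0.1015]
 [ 0.0192  0.024   0.1275]
 [ 0.0212  0.0392  0.1448]
 [ 0.0237  0.0544  0.1504]]
180 [[-136.0, -26.0, 2.0], [-136.0, 0.0, 1.0], [-136.0, 34.0, 1.0]]
188 [[-125.0, -26.0, -0.0], [-125.0, 0.0, 1.0], [-124.0, 34.0, -1.0]]
196 [[-114.0, -27.0, 0.0], [-114.0, 0.0, 1.0], [-114.0, 34.0, 1.0]]
204 [[-103.0, -27.0, 1.0], [-103.0, 0.0, 1.0], [-102.0, 35.0, 0.0]]
212 [[-92.0, -27.0, 2.0], [-91.0, 0.0, -0.0], [-91.0, 35.0, 1.0]]
220 [[-83.0, -27.0, 12.0], [-83.0, 0.0, 11.0], [-83.0, 34.0, 11.0]]
228 [[-83.0, -25.0, 41.0], [-83.0, 0.0, 41.0], [-84.0, 32.0, 41.0]]
236 [[-79.0, -24.0, 56.0], [-79.0, 0.0, 55.0], [-79.0, 31.0, 57.0]]
244 [[-68.0, -24.0, 56.0], [-68.0, 0.0, 56.0], [-69.0, 31.0, 57.0]]
252 [[-43.0, -27.0, 26.0], [-44.0, 0.0, 28.0], [-49.0, 33.0, 39.0]]
260 [[-31.0, -27.0, 27.0], [-156.0, 1.0, 265.0], [-37.0, 33.0, 38.0]]
268 [[-152.0, -9.0, 266.0], [-156.0, 1.0, 272.0], [-152.0, 13.0, 265.0]]
276 [[-152.0, -9.0, 273.0], [-156.0, 1.0, 280.0], [-152.0, 12.0, 272.0]]
284 [[-152.0, -8.0, 279.0], [-156.0, 1.0, 285.0], [-152.0, 12.0, 279.0]]
292 [[-153.0, -8.0, 287.0], [-156.0, 1.0, 292.0], [-151.0, 11.0, 285.0]]
[{'rect': [361.6, 314.7, 503.5, 363.0], 'confidence': 0.56}] [ 0.1558 -0.0001  0.1133 -0.0016]
```

View pics/w2.png

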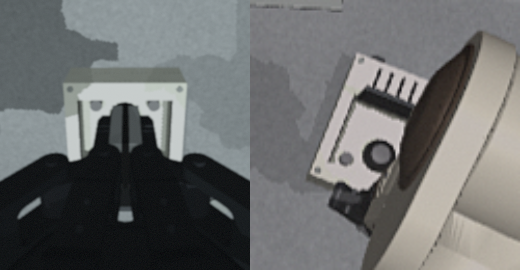

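The cover is up (top edge at z≈0.15, box x≈17), and the button shows in the top crop at (379, 155). Now I press the button.

Request:
apply_moves:
  commands:
    - [0.0,0,0.04,0,-1]
    - [0.03,0,0.08,0,-1]
    - [0.06,0,0.114,0,-1]
    - [0.1,0,0.114,0,-1]
    - [0.14,0,0.114,0,-1]
    - [0.17,0,0.114,0,-1]
    - [0.19,0,0.114,0,-1]
    - [0.2,0,0.114,0,-1]
    - [0.2,0,0.114,0,-1]

```text
time: 6.05
ee_pos: [0.5538, -0.2096, 0.0546]
tcp_rot: [-3.0, 89.9, -21.3]
wrist_force: [0.4, 0.0, 0.4]
opening: 0.0002
```

Run:
```python
from h import *
o=bot.get_obs();print(to_box(o["ee_pos"]),o["wrist_force"]);print(row(-.031,0,.042))
t=cams.camera("top");B=boxmap(t);m=(B[...,0]>0)&(B[...,0]<.04)&(abs(B[...,1])<.06)&(B[...,2]>.075)&(B[...,2]<.16)
print(m.sum(),np.percentile(B[m],[1,50,99],axis=0))
```

```text
[-0.0308  0.0002  0.0546] [0.3782 0.0023 0.3567]
[ 0.0126 -0.0002 -0.0002 -0.0016]
80 [[0.0154 0.0259 0.0821]
 [0.0191 0.0412 0.1273]
 [0.0232 0.0546 0.1489]]
```

Request:
apply_moves:
  commands:
    - [0.004,0,0,0,-1]
    - [0.007,0,0,0,-1]
    - [0.01,0,0,0,-1]
    - [0.012,0,0,0,-1]
    - [0.013,0,0,0,-1]
    - [0.013,0,0,0,-1]
    - [0.013,0,0,0,-1]

```text
time: 6.8
ee_pos: [0.555, -0.21, 0.0436]
tcp_rot: [-2.8, 89.7, -21.0]
wrist_force: [3.0, -0.6, 2.8]
opening: -0.0
```

Request:
apply_moves:
  commands:
    - [0.002,0,0,0,-1]
    - [0.004,0,0,0,-1]
    - [0.004,0,0,0,-1]
    - [0.004,0,0,0,-1]

```text
time: 7.2
ee_pos: [0.5551, -0.2101, 0.0418]
tcp_rot: [-2.8, 89.7, -21.1]
wrist_force: [-5.2, 2.1, 20.3]
opening: 0.0001
```

Run:
```python
from h import *
o=bot.get_obs();print(to_box(o["ee_pos"]),o["wrist_force"],o["tcp_rot"])
```

```text
[-0.0294  0.0001  0.0418] [-5.2304  2.0804 20.2525] [ -2.7831  89.6579 -21.0771]
```

Hard stop at z = 0.0418 with 20 N, so the button is fully down. I lift straight up, then move over and behind the cover.

Request:
apply_moves:
  commands:
    - [-0.04,0,-0.001,0,-1]
    - [-0.085,0,-0.001,0,-1]
    - [-0.13,0,-0.001,0,-1]
    - [-0.17,0,0,0,-1]
    - [-0.2,0,0.02,0,-1]
    - [-0.21,0,0.055,0,-1]
    - [-0.21,0,0.095,0,-1]
    - [-0.2,0,0.1,0,-1]
    - [-0.18,0,0.1,0,-1]
    - [-0.18,0,0.1,0,-1]

```text
time: 8.2
ee_pos: [0.6479, -0.2407, 0.2179]
tcp_rot: [-177.3, 89.9, 164.4]
wrist_force: [0.9, 0.9, -2.0]
opening: 0.0001
```

Run:
```python
from h import *
o=bot.get_obs();print(to_box(o["ee_pos"]),o["wrist_force"],o["q"])
t=cams.camera("scene");B=boxmap(t);m=(B[...,0]>-.05)&(B[...,0]<.04)&(abs(B[...,1])<.06)&(B[...,2]>.075)&(B[...,2]<.155)
print(m.sum(),np.percentile(B[m],[1,50,99],axis=0))
cv2.imwrite("pics/s3.png",cv2.resize(t["frame"][80:260,120:360],None,fx=2,fy=2))
r=[]
for th in np.deg2rad([83,70,55,40,25,12,4]):
    rr=.072+.008*(1-th/1.45)
    x=.031-rr*np.cos(th)+.003*np.sin(th)+.011; z=.057+rr*np.sin(th)+.003*np.cos(th)
    print(np.rad2deg(th).round(),x,z)
```

```text
[0.0683 0.     0.2179] [ 0.8945  0.8542 -2.0067] [-20.3796  25.8461  33.9745  98.1883  -0.005   -2.0862]
606 [[ 0.019  -0.0541  0.076 ]
 [ 0.0273  0.0077  0.116 ]
 [ 0.0329  0.0563  0.1488]]
83.0 0.03620212004663392 0.12883647003239776
70.0 0.01976288119708937 0.126867394985216
55.0 0.0016091004134176565 0.11991452312196176
40.0 -0.014404572427568672 0.1082452777886819
25.0 -0.027054967499054287 0.09251099393534103
12.0 -0.034497795720378324 0.07632713021825444
4.0 -0.03721161675841558 0.06554634152305067
```

View pics/s3.png

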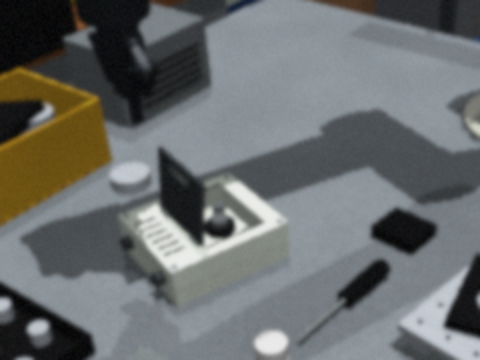

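The scene view shows the cover upright at crop (180, 195) with the button below it, and the hand is behind and above. Next I swing the cover down from behind.

Request:
apply_moves:
  commands:
    - [0.04,0,0,0,-1]
    - [0.08,0,0,0,-1]
    - [0.089,0,0,0,-1]
    - [0.089,0,-0.02,0,-1]
    - [0.089,0,-0.032,0,-1]
    - [0.09,0,-0.04,0,-1]
    - [0.091,0,-0.048,0,-1]
    - [0.095,0,-0.058,0,-1]
    - [0.098,0,-0.067,0,-1]
    - [0.104,0,-0.075,0,-1]
    - [0.11,0,-0.083,0,-1]
    - [0.11,0,-0.083,0,-1]

```text
time: 9.45
ee_pos: [0.5686, -0.2145, 0.1105]
tcp_rot: [-7.2, 89.9, -25.4]
wrist_force: [0.4, 0.8, 1.9]
opening: 0.0001
```

Run:
```python
from h import *
o=bot.get_obs();print(to_box(o["ee_pos"]),o["wrist_force"])
t=cams.camera("scene");B=boxmap(t);m=(B[...,0]>-.06)&(B[...,0]<.04)&(abs(B[...,1])<.06)&(abs(B[...,1])>.025)&(B[...,2]>.07)&(B[...,2]<.155)
print(m.sum(),np.percentile(B[m],[1,50,99],axis=0),np.rad2deg(np.arctan(-np.polyfit(B[m][:,0],B[m][:,2],1)[0])))
cv2.imwrite("pics/s4.png",cv2.resize(t["frame"][80:260,120:360],None,fx=2,fy=2))
```

```text
[-0.0152  0.0002  0.1105] [0.4043 0.85   1.8508]
444 [[-0.0338 -0.0549  0.0705]
 [-0.0028  0.0327  0.0934]
 [ 0.0237  0.0563  0.1196]] 41.45101047893146
```

View pics/s4.png

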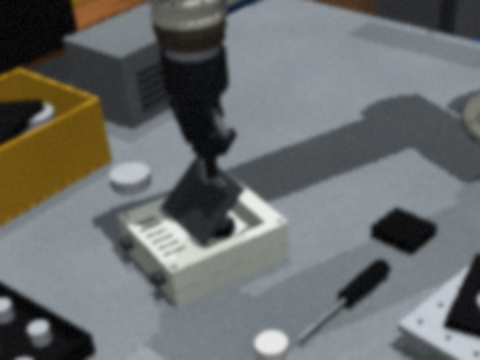

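The cover (crop 165–240, 160–240) is at about 41°, held by the fingertip. Now I continue down and press it in.

Request:
apply_moves:
  commands:
    - [0.009,0,-0.006,0,-1]
    - [0.018,0,-0.012,0,-1]
    - [0.026,0,-0.016,0,-1]
    - [0.034,0,-0.02,0,-1]
    - [0.04,0,-0.023,0,-1]
    - [0.045,0,-0.026,0,-1]
    - [0.048,0,-0.028,0,-1]
    - [0.051,0,-0.029,0,-1]
    - [0.053,0,-0.029,0,-1]
    - [0.055,0,-0.029,0,-1]
    - [0.055,0,-0.029,0,-1]

```text
time: 10.6
ee_pos: [0.5414, -0.2055, 0.0559]
tcp_rot: [-7.3, 89.9, -25.6]
wrist_force: [-0.3, 1.1, 3.1]
opening: -0.0
```

Run:
```python
from h import *
o=bot.get_obs();print(to_box(o["ee_pos"]),o["wrist_force"])
```

```text
[-0.0438  0.0002  0.0559] [-0.2662  1.087   3.0601]
```

Same pose and force as the first press. Releasing gently straight up.

Request:
apply_moves:
  commands:
    - [-0.003,0,0,0,-1]
    - [-0.006,0,0,0,-1]
    - [-0.012,0,0,0,-1]
    - [-0.03,0,0,0,-1]
    - [-0.07,0,-0.02,0,-1]
    - [-0.11,0,-0.05,0,-1]
    - [-0.15,0,-0.08,0,-1]
    - [-0.16,0,-0.1,0,-1]
    - [-0.16,0,-0.1,0,-1]
    - [-0.16,0,-0.1,0,-1]
    - [-0.16,0,-0.1,0,-1]
    - [-0.16,0,-0.1,0,-1]

```text
time: 11.8
ee_pos: [0.4464, -0.1741, 0.2145]
tcp_rot: [-175.3, 90.0, 166.5]
wrist_force: [-0.6, 0.4, 0.1]
opening: 0.0001
```

Run:
```python
from h import *
o=bot.get_obs();print(to_box(o["ee_pos"]),o["wrist_force"])
t=cams.camera("scene");B=boxmap(t)
m=(abs(B[...,0]+.015)<.04)&(abs(B[...,1])<.05)&(B[...,2]>.02)&(B[...,2]<.16)
print(m.sum(),np.percentile(B[m][:,2],[1,50,99]))
cv2.imwrite("pics/s5.png",cv2.resize(t["frame"][80:260,120:360],None,fx=2,fy=2))
```

```text
[-0.1439  0.0004  0.2145] [-0.5924  0.4286  0.1413]
666 [0.059  0.0619 0.0644]
```

View pics/s5.png

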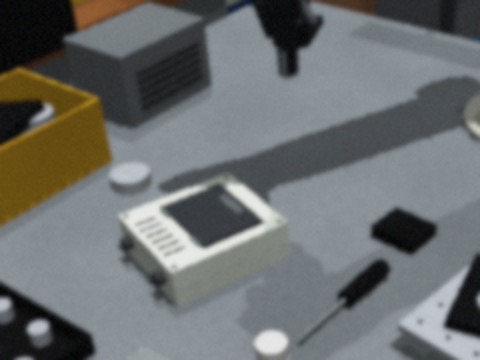

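The cover (crop 165–260, 183–247) lies flat and shut about 0.9 s after release, and the arm is clear.

```bash
python3 -c "
from workcell import bot
print(bot.job_done())"
```

```text
the job is handed in; nothing more can be done
None
```

The reset is done and handed in at about 12 s of the 48 s limit; no verdict came back.

- **Opening:** I pressed the cover's front edge with the shut fingertips to z = 0.056 m at 3 N, and it popped open. Depth and pictures showed it upright, with its top edge near z = 0.15 m.
- **Reset button:** I pressed it to its hard stop. The tip reached z = 0.042 m, where fully down should be. The force had been 2.8 N at 0.0436 m, lower than the roughly 4 N I expected. It rose to 20 N at the stop.
- **Closing:** I swung the cover down from behind, pressed it in at the same depth and force as before, and let go.

In the last check the cover lay flat at about 0.062 m (60 mm nominal, calibration good to about 2 mm), about 0.9 s after release. The arm was clear of everything, with wrist force near zero. The disc, jig block, screwdriver and jar looked unmoved by eye in the last picture; I did not check the other loose things at the end. The button's return could not be seen under the shut cover, but it looked up again once released, with the cover still open.

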